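# Stir the drying beads

## Robot

A 7-joint arm with a two-finger parallel gripper is mounted at the origin on the work surface. World frame = base frame: x ahead of the robot, y to its left, z up, the work surface at z = 0. Lengths are in m, angles in rad, forces in N, time in s.
With the tool pointing down it reaches from about 0.35 to 0.9 m from the base axis. Payload 8.1 kg.
Tool frame: the origin (TCP) lies midway between the tips of the shut fingers; the grasp point (between the pads) lies 19 mm behind it; z points along the fingers, y is the line along which they close (so a half turn about z gives the same grasp; the last joint's range is limited). The gripper opens to 92 mm and grips with 3 to 60 N. Pads are 19 mm wide; open, the fingers measure 130 mm over their backs; the gripper's body (75 mm by 190 mm) begins 47 mm behind the grasp point.
Start: joints at [1.022, 0.434, 0.025, 1.573, -0.012, 1.134, -0.075], TCP at [0.269, -0.564, 0.198] pointing down, gripper open.
Joint ranges: [-2.62, 2.62], [-0.44, 2.09], [-1.27, 1.32], [0.08, 2.57], [-1.32, 4.46], [0.12, 2], [-2.74, 2.74]. Speed limits (rad/s): [2.22, 2.22, 3.01, 3.01, 3.14, 3.14, 3.14].

## Interface

Orientations are given as a rotation vector (axis times angle).
In Python, from cell import observe, cams, job gives the robot as it stands. The module is installed in compiled form; this text tells all that it offers.
- The arm moves only by the tool step_arm, never from a script. Its argument "steps" is a list of rows, each a list of 6 numbers: the shift along the world's x, y, z in mm, then the turn, a rotation vector about the world's x, y, z in rad. In form: [[dx, dy, dz, rx, ry, rz], ...]. A call has 1 to 20 rows; each row shifts and turns the commanded pose from where the row before left it; what a row does not reach is not made up. A row lasts 1/12 s, in which the tool goes at most 41.7 mm and 7.16 degrees, less where a joint would pass 70% of its speed; a pose out of reach is approached as far as the arm can. A call with a gripper value outside its range is refused whole. "gripper" is the opening, from 0 (shut) to 1 (fully open), set as the call begins (left out, the last holds). The fingers move at their own pace and stop on an object; "force" is the grip in N (left out, the last holds). Time passes only in rows, so rows that do not move let the fingers close. It gives the time, the measured TCP pose, the force, the opening and the grip force at its end, in the units of the state.
- observe(): the state, without advancing time (a new reading comes with each control period).
- cams.get_image(name): name is "side" or "top" or "wrist"; returns the picture (384x512x3 uint8, red, green, blue); there is no depth.
- cams.get_calibration(name): a dict with "fov_y" (degrees; the focal length in pixels is half the picture's height over the tangent of half this angle, whatever the lens; pixels are square), "cx", "cy" (the principal point, pixels), "world_to_cam" (4x4, takes a point from world to camera coordinates). Camera axes: x right, y up, looking along -z (the intrinsics and any distortion apply to the point x, -y, -z); pixel columns grow to the right and rows downward; lengths in m; the calibration is good to about 2 mm. A picture is of the moment at which its call begins: read the wrist's pose just before it. get_calibration takes no time and is no camera call; for the wrist camera it gives the pose at the moment of the call.
- job.sign_off(): hands the job in; it is judged then, once.
The state is a dict: "clock": time; "joints": joint angles; "dq": joint speeds; "joint_efforts": joint torques, N m; "position": TCP position; "ee_rot": TCP orientation; "force": force on the tool from outside, world axes, zero at the start; "ft_torque": the same for the moment, N m; "width": opening from 0.0 (shut) to 1.0 (fully open); "gripper_force": force on a finger pad.
Only numpy, scipy, OpenCV 4.12 (cv2) and the standard library are available. Lean on these libraries where they do the work, as an engineer would, in place of code of your own. Each camera call takes 0.05 s, during which the arm holds its last target. There are 200 camera calls.

## Task

Slide the stirring paddle out of its stand and use it to stir the ceramic drying beads in the steel bowl: at least three full rounds with the blade down near the bowl's floor, going wide enough and long enough that most of the beads are shifted from the spots where they lay. Keep all the beads in the bowl and the bowl standing in its place, then hang the paddle back in the stand by its collar, at the back of the slot, and leave the other things on the table alone.

Things in the scene. Friction and masses are not known exactly. Their poses are not given: they have to be found in the camera images.
- stirrer: Stirring paddle, 189 mm long, upright at the start. Origin at the centre of its bottom edge, z up. From below: flat steel blade 30 mm wide (y), 6 thick (x), 42 high; round steel shaft, diameter 10, up to z = 115 mm; steel collar disc, diameter 36, z = 115 to 121; black handle, 24 mm (x) by 16 mm (y), z = 121 to 189. About 120 g.
- stirrer_grip (a point): Point on the stirrer's axis in the handle, 162 mm above its bottom edge; take the handle here across its 16 mm (along the stirrer's y).
- stirrer_tip (a point): Centre of the stirrer's bottom edge.
- stirrer_collar (a point): Centre of the underside of the stirrer's collar, 115 mm above its bottom edge.
- stand: Fixed steel stand. Origin on the table under the slot. Base plate 130 x 110 x 8 mm; a post at its +x end carries a level fork plate 58 mm wide, 8 thick, top at z = 135 mm. Its slot, 18 mm wide along x, is open at x = -42 mm, closed at +13 mm. The stirrer hangs in it by the collar. The blade is too wide to lift up through: slide the shaft in and out at the open end, collar just above the plate.
- stand_seat (a point): Point on the fork plate's top where the centre of the collar's underside rests when the shaft is at the back of the slot (4 mm short of touching the closed end). Axes as the stand's.
- bowl: Loose round steel bowl, 62 mm high, 164 mm across the rim, 144 mm across the bottom, wall 4 mm, flat floor 6 mm thick, 900 g. Origin at the centre of its underside, z up.
- bowl_floor (a point): Centre of the bowl's inner floor, 6 mm above the table. The flat inner floor has a radius of about 68 mm.
- bead0_center (a point): Centre of one of the six white ceramic beads, balls of 28 mm diameter, lying one deep in a loose ring on the bowl's floor.
- bead1_center (a point): Centre of one of the six white ceramic beads, balls of 28 mm diameter, lying one deep in a loose ring on the bowl's floor.
- bead2_center (a point): Centre of one of the six white ceramic beads, balls of 28 mm diameter, lying one deep in a loose ring on the bowl's floor.
- bead3_center (a point): Centre of one of the six white ceramic beads, balls of 28 mm diameter, lying one deep in a loose ring on the bowl's floor.
- bead4_center (a point): Centre of one of the six white ceramic beads, balls of 28 mm diameter, lying one deep in a loose ring on the bowl's floor.
- bead5_center (a point): Centre of one of the six white ceramic beads, balls of 28 mm diameter, lying one deep in a loose ring on the bowl's floor.
- cassette1: Bystander: white test cassette lying flat, 72 x 24 x 7 mm. Origin at its underside.
- cassette2: Bystander: another white test cassette, 72 x 24 x 7 mm.
- sanitiser: Bystander: clear bottle, 56 mm diameter, 140 mm high. Origin at its underside.
- cup: Bystander: paper cup, 72 mm across, 85 mm high. Origin at its underside.
- marker: Bystander: marker pen lying flat, 120 x 13 x 13 mm, along its x.

How it is judged:
By the outcome, as a careful person would: the job done as asked, in the order asked, and still so for the second after the job is handed in, with the robot touching nothing.
It also fails if it takes over 72 s, if anything falls off the work surface, if the arm or the gripper's body presses on something with over 40 N, if the wrist force passes 120 N, or if a joint passes its speed limit or range.

## Working session

There is one attempt and no reset: what is moved stays moved. The work goes in short steps, Python scripts to look and compute and a tool call to move; the robot and the scene stay as the last step left them, time stands still between calls to the robot, and variables do not carry over. Pictures are saved under pics/ and viewed, at most 10 in all, crops included, and the job is handed in when it is done.

Besides the shell and the picture viewer there is one more tool, called after "Request:" by a JSON object that holds its "name" and its "arguments". step_arm: Moves the arm, as the interface text tells. Its arguments: {"type":"object","properties":{"steps":{"type":"array","items":{"type":"array","items":{"type":"number"}}},"gripper":{"type":"number"},"force":{"type":"number"}},"required":["steps"]}

```bash
mkdir -p pics
python3 - <<'E'
from cell import observe,cams
import cv2,numpy as np
print(observe())
for n in("side","top"):
    im=cams.get_image(n); cv2.imwrite(f"pics/{n}0.png",im[:,:,::-1])
    c=cams.get_calibration(n); print(n,c)
E
```

```text
{'clock': 0.0, 'joints': array([ 1.02236412,  0.43518887,  0.02498348,  1.5740957 , -0.01157198,
        1.13397222, -0.07511289]), 'dq': array([-0.00060034, -0.00057622, -0.00083841,  0.0006042 , -0.00029813,
       -0.00118674,  0.0004543 ]), 'joint_efforts': array([ 9.20089260e-04, -6.67841077e+01,  9.85518470e-01, -3.14460576e+01,
       -6.06235326e-02,  4.27929929e-02,  1.62381243e-04]), 'position': array([ 0.26920178, -0.56345029,  0.19706685]), 'ee_rot': array([-3.06248720e+00, -6.94085525e-01,  7.80877370e-04]), 'force': array([ 0.68735992, -0.23853902, -0.25052433]), 'ft_torque': array([-0.00283868,  0.00454109, -0.01234451]), 'gripper_force': 0.0, 'width': 1.001472359257146}
side {'fov_y': 53.898028588800024, 'cx': 255.51249544959046, 'cy': 192.86557027161263, 'world_to_cam': array([[ 0.94286711, -0.33316303, -0.00200239, -0.53456259],
       [ 0.20693268,  0.5808978 ,  0.78723352, -0.22826238],
       [-0.26111392, -0.74267095,  0.61665175, -0.83512525],
       [ 0.        ,  0.        ,  0.        ,  1.        ]])}
top {'fov_y': 57.45632383984201, 'cx': 260.8483345018423, 'cy': 197.10324667904737, 'world_to_cam': array([[ 1.15218136e-02, -9.99190289e-01,  3.85488489e-02,
        -2.77800905e-04],
       [ 9.93771286e-01,  1.57156818e-02,  1.10325192e-01,
        -5.93361375e-01],
       [-1.10841682e-01,  3.70375928e-02,  9.93147692e-01,
        -8.61002101e-01],
       [ 0.00000000e+00,  0.00000000e+00,  0.00000000e+00,
         1.00000000e+00]])}
```

View pics/side0.png

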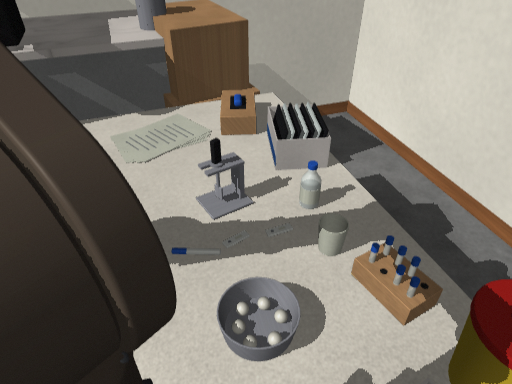

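View pics/top0.png

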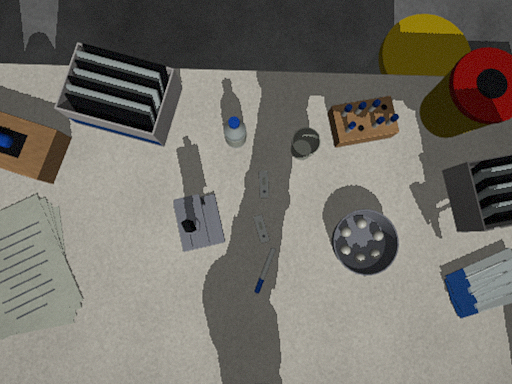

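The side view shows the stand at about (225,180) with the handle at (215,150), and the bowl at (258,318). In the top view the handle is at (189,226) and the bowl at (365,242). I'll zoom in on both.

Run:
```python
import cv2,numpy as np
s=cv2.imread("pics/side0.png");t=cv2.imread("pics/top0.png")
def c(im,x,y,w,h):
    return cv2.resize(im[y:y+h,x:x+w],(400,300),interpolation=cv2.INTER_CUBIC)
m=np.vstack([np.hstack([c(s,175,130,100,75+15-15),c(t,160,180,80,60+15-0)[:300]]) ,np.hstack([c(s,200,270,120,90),c(t,320,200,100,75)])])
# top stand: use exact 4:3
m[:300,400:]=c(t,150,180,100,75)
cv2.imwrite("pics/m0.png",m)
```

```text
(no output)
```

View pics/m0.png

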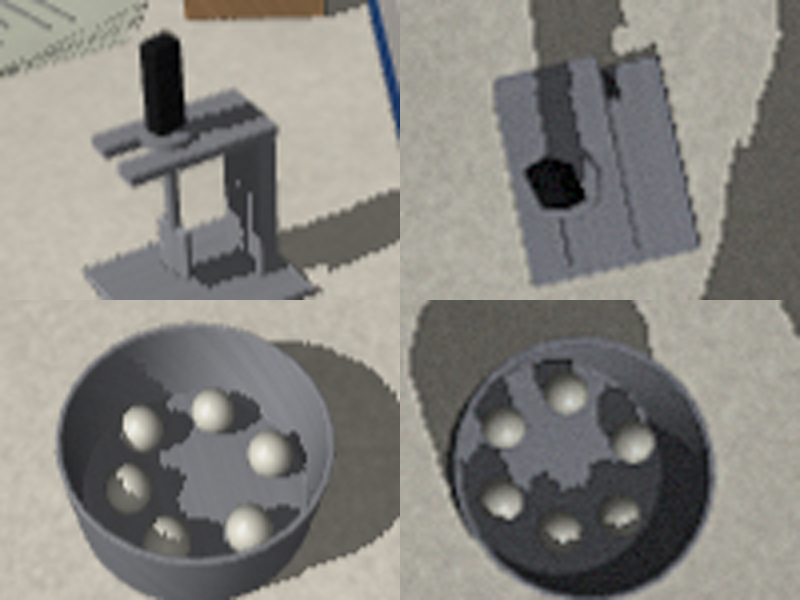

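```bash
cat > h.py <<'E'
import numpy as np
from scipy.optimize import least_squares
def proj(c,P):
    P=np.atleast_2d(P); f=192/np.tan(np.radians(c["fov_y"])/2)
    q=P@c["world_to_cam"][:3,:3].T+c["world_to_cam"][:3,3]
    return np.c_[c["cx"]+f*q[:,0]/-q[:,2], c["cy"]-f*q[:,1]/-q[:,2]]
def tri(obs,x0=(.6,0,.1)):
    r=least_squares(lambda p:np.concatenate([(proj(c,p)[0]-uv) for c,uv in obs]),x0)
    return r.x,np.abs(r.fun).max()
def onplane(c,uv,z):
    r=least_squares(lambda p:proj(c,[p[0],p[1],z])[0]-uv,(.6,0)); return r.x
E
python3 - <<'E'
from cell import cams
from h import *
np.set_printoptions(precision=4,suppress=True)
S=cams.get_calibration("side");T=cams.get_calibration("top")
sb=lambda u,v:np.array([200+u/(10/3),270+(v-300)/(10/3)]); tb=lambda u,v:np.array([320+(u-400)/4,200+(v-300)/4])
ss=lambda u,v:np.array([175+u/4,130+v/4]); ts=lambda u,v:np.array([150+(u-400)/4,180+v/4])
for a,b in [((142,428),(503,500)),((212,410),(503,429)),((270,453),(568,395)),((247,527),(634,444)),((128,488),(563,530)),((167,535),(621,516)),((196,440),(584,469))]:
    print(tri([(S,sb(*a)),(T,tb(*b))]))
print("handle top",tri([(S,ss(160,37)),(T,ts(547,184))]))
print("base",[onplane(T,ts(*p),.008) for p in [(494,80),(530,287),(699,245),(660,52)]])
for z in(.135,.209): print("handle in top",onplane(T,ts(547,184),z), onplane(S,ss(160,37),z))
E
```

```text
(array([ 0.4625, -0.2128,  0.0201]), np.float64(0.4276140179976551))
(array([ 0.5084, -0.214 ,  0.0187]), np.float64(0.5864764939564111))
(array([ 0.5306, -0.2564,  0.0206]), np.float64(0.5220027567781642))
(array([ 0.4991, -0.2983,  0.022 ]), np.float64(0.368510741193802))
(array([ 0.4425, -0.2507,  0.0211]), np.float64(0.12499553199330649))
(array([ 0.4534, -0.2882,  0.0233]), np.float64(0.47865978816236066))
(array([ 0.4833, -0.2543,  0.0543]), np.float64(0.4325515349831619))
handle top (array([0.5138, 0.1628, 0.2081]), np.float64(0.6140896937476441))
base [array([0.5849, 0.2337]), array([0.4523, 0.2057]), array([0.4802, 0.0987]), array([0.605 , 0.1269])]
handle in top [0.5148 0.1755] [0.5428 0.2872]
handle in top [0.5128 0.1628] [0.515  0.1609]
```

Request:
{"name": "step_arm", "arguments": {"steps": [[2, 4, 10, 0, 0, 0], [8, 16, 10, 0, 0, -0.01], [12, 36, 7, 0, 0, -0.012], [12, 36, 7, 0, 0, -0.012], [12, 36, 7, 0, 0, -0.012], [12, 36, 7, 0, 0, -0.012], [12, 36, 7, 0, 0, -0.012], [12, 36, 7, 0, 0, -0.012], [12, 36, 7, 0, 0, -0.012], [12, 36, 7, 0, 0, -0.012], [12, 36, 7, 0, 0, -0.012], [12, 36, 7, 0, 0, -0.012], [12, 36, 7, 0, 0, -0.012], [12, 36, 0, 0, 0, -0.012], [12, 36, 0, 0, 0, -0.012], [12, 36, 0, 0, 0, -0.012], [12, 36, 0, 0, 0, -0.012], [12, 36, 0, 0, 0, -0.012], [9, 20, 0, 0, 0, -0.012], [4, 10, 0, 0, 0, -0.012]]}}

```text
clock: 1.77
position: [0.4847, 0.0663, 0.2955]
ee_rot: [-3.121, -0.351, -0.001]
force: [-0.5, 0.2, -0.1]
width: 0.999
gripper_force: 0.0
```

Run:
```python
from cell import cams,observe
from h import *
import cv2
np.set_printoptions(precision=4,suppress=True)
o=observe();c=cams.get_calibration("wrist");im=cams.get_image("wrist");cv2.imwrite("pics/w1.png",im[:,:,::-1])
W=c["world_to_cam"];print(o["clock"],o["position"],o["ee_rot"],o["joints"],o["force"]);print("cam at",-W[:3,:3].T@W[:3,3],"look",-W[2,:3],c["fov_y"])
print(proj(c,[[.514,.163,.209],[.514,.163,.141]]))
```

```text
1.7667 [0.4847 0.0663 0.2955] [-3.1208 -0.3508 -0.0012] [ 0.1303  0.1757 -0.4388  1.7091  0.0767  1.2729 -1.6719] [-0.5063  0.1963 -0.0707]
cam at [0.5642 0.0841 0.482 ] look [-0.2889 -0.0636 -0.9553] 63.11360499424943
[[151.9153 134.5256]
 [171.6602 127.1545]]
```

View pics/w1.png

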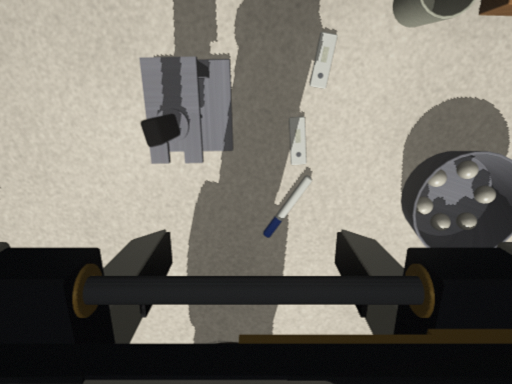

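The wrist view shows the fork opening downward, toward the robot, at about (176,162). The handle is at (160,130) and looks turned relative to the slot. Zooming in.

Run:
```python
import cv2
im=cv2.imread("pics/w1.png")[50:170,130:240]
cv2.imwrite("pics/w1c.png",cv2.resize(im,None,fx=5,fy=5,interpolation=cv2.INTER_CUBIC))
```

```text
(no output)
```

View pics/w1c.png

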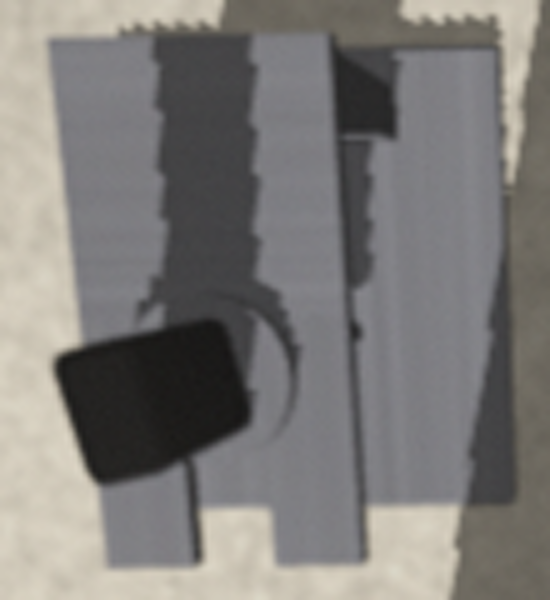

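```bash
cat >> h.py <<'E'
def box(x,y,a,z0,z1,hx=.012,hy=.008):
    R=np.array([[np.cos(a),-np.sin(a)],[np.sin(a),np.cos(a)]])
    c=np.array([[sx*hx,sy*hy] for sx in(-1,1) for sy in(-1,1)])@R.T+[x,y]
    return np.vstack([np.c_[c,np.full(4,z)] for z in(z0,z1)])
def fit_handle(c,mask,x0,z0=.141,z1=.209):
    import cv2
    from scipy.optimize import minimize
    def cost(p):
        h=cv2.convexHull(((proj(c,box(*p[:2],p[2]*1.,z0,z1))*8+4)*16).round().astype(np.int32))
        m=np.zeros((mask.shape[0]*8,mask.shape[1]*8),np.uint8); cv2.fillConvexPoly(m,h,255,shift=4)
        m=cv2.resize(m,mask.shape[::-1],interpolation=cv2.INTER_AREA)/255.
        return np.abs(m-mask).sum()
    best=min((minimize(cost,[x0[0],x0[1],a],method="Nelder-Mead",options=dict(initial_simplex=np.array([x0[0],x0[1],a])+np.array([[0,0,0],[.006,0,0],[0,.006,0],[0,0,.25]]))) for a in np.radians([-45,0,45,90])),key=lambda r:r.fun)
    return best.x,best.fun,mask.sum()
E
python3 - <<'E'
from cell import cams
from h import *
import cv2
np.set_printoptions(precision=4,suppress=True)
c=cams.get_calibration("wrist")
im=cv2.imread("pics/w1.png")
g=im.max(2);m=np.zeros(g.shape);m[100:160,130:195]=(g[100:160,130:195]<52)
print(np.percentile(g[100:160,130:195],[2,5,10,15,20,30]))
x,f,n=fit_handle(c,m,(.514,.163));print("handle",x,np.degrees(x[2]),f,n)
px=lambda u,v:np.array([130+(u+.5)/5-.5,50+(v+.5)/5-.5])
ob=[(-.042,.029,107,567),(-.042,.009,193,563),(-.042,-.009,275,565),(-.042,-.029,361,563)]
w=[onplane(c,px(u,v),.135) for _,_,u,v in ob]+[onplane(c,px(u,v),.135) for u,v in((50,38),(331,35))]
print(np.array(w))
def res(p):
    a=p[2];return np.concatenate([proj(c,[p[0]+lx*np.cos(a)-ly*np.sin(a),p[1]+lx*np.sin(a)+ly*np.cos(a),.135])[0]-px(u,v) for lx,ly,u,v in ob])
r=least_squares(res,(.514,.163,.2));print("slot origin",r.x,np.degrees(r.x[2]),r.fun)
# heights: same handle seen in side / top
T=cams.get_calibration("top");t=cv2.imread("pics/top0.png").max(2);mt=np.zeros(t.shape);mt[212:240,175:202]=t[212:240,175:202]<45
x2,f2,n2=fit_handle(T,mt,(.514,.163));print("top handle",x2,f2,n2)
E
```

```text
[26. 28. 30. 35. 37. 69.]
handle [0.517  0.1633 0.417 ] 23.894249621152404 156.3372549019608 871.0
[[0.4687 0.1819]
 [0.474  0.1631]
 [0.4776 0.145 ]
 [0.4824 0.1261]
 [0.5759 0.2073]
 [0.5892 0.1513]]
slot origin [0.5165 0.1639 0.2369] 13.573637977093387 [-0.2609 -0.1742  0.2281  0.4029 -0.2406 -0.1979  0.2731 -0.0212]
top handle [0.5147 0.1639 0.6124] 34.33725490196078 130.0
```

Run:
```python
from cell import cams
from h import *
import cv2
np.set_printoptions(precision=4,suppress=True)
c=cams.get_calibration("wrist");g=cv2.imread("pics/w1.png").max(2).astype(float)
sub=g[104:152,134:186]; print(sub[::4,::3].astype(int))
m=np.zeros(g.shape);m[104:152,134:186]=(sub<45)
n,l,st,_=cv2.connectedComponentsWithStats(m.astype(np.uint8));k=1+st[1:,4].argmax();m=(l==k)*1.
print(st[k])
from scipy.optimize import minimize
import h
for z1 in(.205,.209,.213):
    x,f,nn=fit_handle(c,m,(.514,.163),z1=z1);print(z1,x,np.degrees(x[2]),f,nn)
hull=cv2.approxPolyDP(cv2.convexHull(np.argwhere(m)[:,::-1].astype(np.int32)),1.2,True)[:,0];print(hull.tolist());print(proj(c,box(*x,.141,.209)))
```

```text
[[200 211 211 204 127 127 129 128 127 114  68  70  68  70  69  68 131 130]
 [214 209 210 208 132 133 132 133 133  70  71  69  67  64  67  71  69  94]
 [212 205 206 199 130 126 127 126  80 127  67  68  66  68  69  79  64  68]
 [203 207 214 208 148 129 122 111  80  45  27  25  27  25  65  68 130  73]
 [206 203 192  98  35  32  33  32  28  27  27  27  25  26  41  69 129 130]
 [204 208 158  33  36  35  36  35  30  29  28  28  27  24  24  84 126 129]
 [210 208 210  34  36  35  36  35  32  29  29  28  28  27  26  58 127 128]
 [216 215 210 126  35  35  36  36  33  29  28  29  29  27  27  37 130 127]
 [211 213 210 208  33  36  36  36  36  32  30  29  27  28  54 120 131 114]
 [214 209 216 215  91  37  34  36  35  35  28  37  97 132 131 130 131 131]
 [207 209 207 212 200  34  35  39  48  72 126  80 134 132 130 133 132 132]
 [208 211 206 210 210 183 132 130 132 129 132  96 131 132 129 134 131 132]]
[142 114  38  32 846]
0.205 [0.5163 0.1643 0.4287] 24.561984375842382 133.45098039215685 846.0
0.209 [0.5169 0.1629 0.4208] 24.110443947457615 179.84313725490196 846.0
0.213 [0.5176 0.1616 0.422 ] 24.18119252361706 227.09019607843135 846.0
[[179, 133], [166, 141], [150, 145], [143, 129], [142, 122], [152, 118], [173, 114]]
[[184.1653 134.1112]
 [169.8668 137.055 ]
 [178.238  111.5929]
 [163.6571 114.6646]
 [167.5167 143.0817]
 [149.879  146.6933]
 [159.7029 115.2864]
 [141.6337 119.0937]]
```

Request:
{"name": "step_arm", "arguments": {"steps": [[2, 6, -3, 0, 0, 0.02], [4, 13, -6, 0, 0, 0.02], [5, 15, -8, 0, 0, 0.02], [5, 15, -8, 0, 0, 0.025], [5, 15, -8, 0, 0, 0.025], [4, 15, -8, 0, 0, 0.025], [3, 10, -6, 0, 0, 0.02], [2, 6, -3, 0, 0, 0.02], [1, 2, 0, 0, 0, 0.02], [0, 0, 0, 0, 0, 0], [0, 0, 0, 0, 0, 0]], "force": 40}}

```text
clock: 2.73
position: [0.5157, 0.1585, 0.2451]
ee_rot: [3.074, 0.646, 0.0]
force: [0.5, -0.1, 0.1]
width: 0.999
gripper_force: 0.0
```

Run:
```python
from cell import cams,observe
from h import *
import cv2
o=observe();c=cams.get_calibration("wrist");im=cams.get_image("wrist");cv2.imwrite("pics/w2.png",im[:,:,::-1])
print(o["position"],o["ee_rot"],np.degrees(2*np.arctan2(o["ee_rot"][1],o["ee_rot"][0])))
p=np.r_[proj(c,box(.516,.1637,.42,.141,.209)),proj(c,o["position"])];print(p.round())
g=im.max(2);u,v=p[:8].mean(0).astype(int);np.savez("w2.npz",**c)
a,b=max(0,u-100),max(0,v-75)
cv2.imwrite("pics/w2c.png",cv2.resize(im[b:b+150,a:a+200,::-1],None,fx=4,fy=4,interpolation=cv2.INTER_CUBIC));print(a,b)
```

```text
[0.51571149 0.15853843 0.24509058] [3.07415904e+00 6.45680819e-01 4.11478149e-04] 23.72339323619023
[[257. 194.]
 [240. 194.]
 [257. 170.]
 [240. 170.]
 [258. 221.]
 [237. 221.]
 [257. 191.]
 [236. 191.]
 [253. 228.]]
147 119
```

View pics/w2c.png

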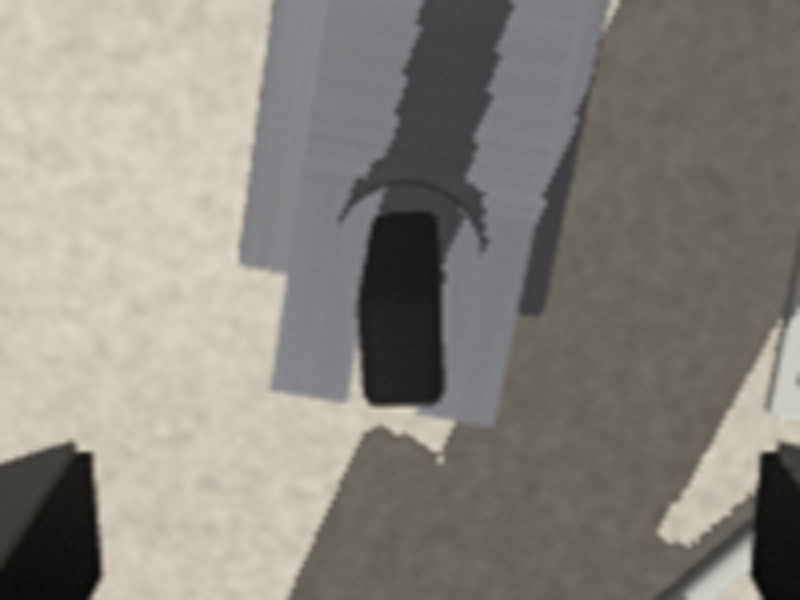

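The crop shows the handle, top face centred at about (247,206) in the full image, square with the fingers. I'll shift about 5 mm in y, go down and grip.

Request:
{"name": "step_arm", "arguments": {"steps": [[0, 3, -3, 0, 0, 0], [0, 2, -8, 0, 0, 0], [0, 0, -12, 0, 0, 0], [0, 0, -14, 0, 0, 0], [0, 0, -14, 0, 0, 0], [0, 0, -13, 0, 0, 0], [0, 0, -10, 0, 0, 0], [0, 0, -6, 0, 0, 0], [0, 0, -2, 0, 0, 0], [0, 0, 0, 0, 0, 0]]}}

```text
clock: 3.62
position: [0.5153, 0.164, 0.1625]
ee_rot: [3.074, 0.647, -0.001]
force: [0.4, -0.3, 0.7]
width: 0.998
gripper_force: 0.0
```

Request:
{"name": "step_arm", "arguments": {"steps": [[0, 0, 0, 0, 0, 0], [0, 0, 0, 0, 0, 0], [0, 0, 0, 0, 0, 0], [0, 0, 0, 0, 0, 0], [0, 0, 0, 0, 0, 0], [0, 0, 0, 0, 0, 0], [0, 0, 0, 0, 0, 0], [0, 0, 0, 0, 0, 0], [0, 0, 0, 0, 0, 0], [0, 0, 0, 0, 0, 0]], "gripper": 0, "force": 45}}

```text
clock: 4.45
position: [0.5154, 0.164, 0.1628]
ee_rot: [3.074, 0.647, -0.0]
force: [-0.2, 0.2, 0.7]
width: 0.323
gripper_force: 0.0
```

Request:
{"name": "step_arm", "arguments": {"steps": [[0, 0, 0, 0, 0, 0], [0, 0, 0, 0, 0, 0], [0, 0, 0, 0, 0, 0], [0, 0, 0, 0, 0, 0], [0, 0, 0, 0, 0, 0], [0, 0, 0, 0, 0, 0], [0, 0, 1, 0, 0, 0], [0, 0, 2, 0, 0, 0], [0, 0, 1, 0, 0, 0], [0, 0, 0, 0, 0, 0]]}}

```text
clock: 5.28
position: [0.5156, 0.1642, 0.1672]
ee_rot: [-3.074, -0.647, -0.001]
force: [-0.5, -0.7, -1.2]
width: 0.167
gripper_force: 44.7
```

Gripped: width 15.4 mm, and the force reading shows the paddle's weight. Sliding it out along the slot, then lifting.

Request:
{"name": "step_arm", "arguments": {"steps": [[-2, -0.5, 0, 0, 0, 0], [-4, -1, 0, 0, 0, 0], [-6, -1.4, 0, 0, 0, 0], [-7, -1.7, 0, 0, 0, 0], [-8, -1.9, 0, 0, 0, 0], [-8, -1.9, 0, 0, 0, 0], [-8, -1.9, 0, 0, 0, 0], [-8, -1.9, 0, 0, 0, 0], [-8, -1.9, 0, 0, 0, 0], [-7, -1.7, 0, 0, 0, 0], [-5, -1.2, 0, 0, 0, 0], [-3, -0.6, 0, 0, 0, 0], [0, 0, 0, 0, 0, 0]]}}

```text
clock: 6.37
position: [0.4409, 0.1463, 0.1669]
ee_rot: [3.074, 0.647, -0.0]
force: [-0.3, -0.4, -1.6]
width: 0.169
gripper_force: 44.7
```

Request:
{"name": "step_arm", "arguments": {"steps": [[0, 0, 4, 0, 0, 0], [0, 0, 10, 0, 0, 0], [0, 0, 15, 0, 0, 0], [0, 0, 18, 0, 0, 0], [0, -3, 18, 0, 0, 0], [1, -10, 14, 0, 0, 0], [2, -18, 8, 0, 0, 0], [3, -25, 3, 0, 0, 0], [4, -30, 0, 0, 0, 0], [4, -33, 0, 0, 0, 0], [4, -35, 0, 0, 0, 0], [4, -35, 0, 0, 0, 0], [4, -35, 0, 0, 0, 0], [4, -35, 0, 0, 0, 0], [3, -35, 0, 0, 0, 0], [3, -33, 0, 0, 0, 0], [2, -28, 0, 0, 0, 0], [2, -20, 0, 0, 0, 0], [1, -12, 0, 0, 0, 0], [0, -6, 0, 0, 0, 0]]}}

```text
clock: 8.03
position: [0.4827, -0.2484, 0.2572]
ee_rot: [3.075, 0.643, 0.001]
force: [0.7, -0.4, -1.8]
width: 0.168
gripper_force: 44.7
```

Request:
{"name": "step_arm", "arguments": {"steps": [[0, -3, 0, 0, 0, 0], [0, 0, 0, 0, 0, 0], [0, 0, 0, 0, 0, 0], [0, 0, 0, 0, 0, 0]]}}

```text
clock: 8.37
position: [0.4828, -0.2481, 0.2571]
ee_rot: [-3.073, -0.65, -0.001]
force: [0.7, -0.5, -1.0]
width: 0.17
gripper_force: 44.7
```

Run:
```python
from cell import cams,observe
import cv2,numpy as np
o=observe();print(o["position"],o["ee_rot"],o["force"])
s=cams.get_image("side");t=cams.get_image("top")
cv2.imwrite("pics/st1.png",np.vstack([cv2.resize(s[150:365,130:380],(400,344)),cv2.resize(t[150:330,160:420],(400,277))])[:600,:,::-1])
```

```text
[ 0.48275263 -0.24806204  0.25707905] [-3.07336622e+00 -6.49752639e-01 -5.90792905e-04] [ 0.65933142 -0.49753152 -0.97199303]
```

View pics/st1.png

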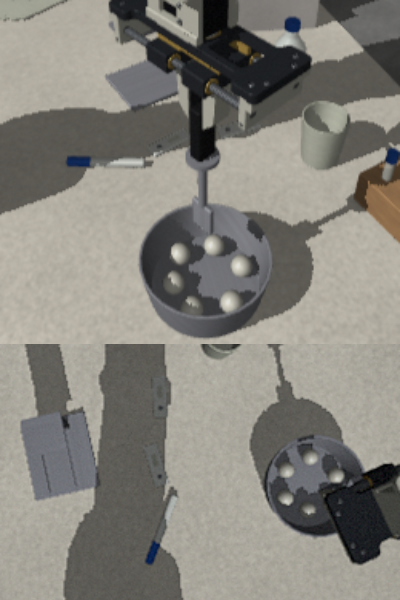

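The side crop shows the paddle gripped upright over the bowl and the ring of six beads undisturbed. The blade corner is at about (257,295), which agrees with the tip pose I computed. Lowering it at the ring's centre.

Request:
{"name": "step_arm", "arguments": {"steps": [[0, -2, -3, 0, 0, 0], [0, -3, -7, 0, 0, 0], [0, 0, -11, 0, 0, 0], [0, 0, -14, 0, 0, 0], [0, 0, -15, 0, 0, 0], [0, 0, -15, 0, 0, 0], [0, 0, -14, 0, 0, 0], [0, 0, -11, 0, 0, 0], [0, 0, -7, 0, 0, 0], [0, 0, -4, 0, 0, 0], [0, 0, -2, 0, 0, 0], [0, 0, -1, 0, 0, 0], [0, 0, 0, 0, 0, 0], [0, 0, 0, 0, 0, 0]]}}

```text
clock: 9.63
position: [0.4829, -0.2547, 0.1534]
ee_rot: [3.074, 0.647, 0.001]
force: [-0.3, 0.2, -2.2]
width: 0.171
gripper_force: 44.7
```

Request:
{"name": "step_arm", "arguments": {"steps": [[3, 0, 0, 0, 0, 0], [6, 0, 0, 0, 0, 0], [7, 0, 0, 0, 0, 0], [7, 0, 0, 0, 0, 0], [5, 2, 0, 0, 0, 0], [3, 5, 0, 0, 0, 0], [-1.5, 4, 0, 0, 0, 0], [-3, 6, 0, 0, 0, 0], [-5.4, 6, 0, 0, 0, 0], [-8, 5, 0, 0, 0, 0], [-8.5, 3, 0, 0, 0, 0], [-9.6, -1.5, 0, 0, 0, 0], [-8.6, -4.4, 0, 0, 0, 0], [-6.9, -6.9, 0, 0, 0, 0], [-4.4, -8.6, 0, 0, 0, 0], [-1.5, -9.6, 0, 0, 0, 0], [0, 0, 0, 0, 0, 0]]}}

```text
clock: 11.05
position: [0.4552, -0.258, 0.1529]
ee_rot: [3.074, 0.641, -0.001]
force: [-0.1, -0.6, -1.0]
width: 0.168
gripper_force: 44.7
```

Request:
{"name": "step_arm", "arguments": {"steps": [[-2, -9.2, 0, 0, 0, 0], [4, -8.6, 0, 0, 0, 0], [6.9, -6.9, 0, 0, 0, 0], [8.6, -4.4, 0, 0, 0, 0], [9.6, -1.5, 0, 0, 0, 0], [9.6, 1.5, 0, 0, 0, 0], [8.6, 4.4, 0, 0, 0, 0], [6.9, 6.9, 0, 0, 0, 0], [4.4, 8.6, 0, 0, 0, 0], [1.5, 9.6, 0, 0, 0, 0], [-1.5, 9.6, 0, 0, 0, 0], [-4.4, 8.6, 0, 0, 0, 0], [-6.9, 6.9, 0, 0, 0, 0], [-8.6, 4.4, 0, 0, 0, 0], [-9.6, 1.5, 0, 0, 0, 0], [-9.6, -1.5, 0, 0, 0, 0], [-8.6, -4.4, 0, 0, 0, 0], [-6.9, -6.9, 0, 0, 0, 0], [-4.4, -8.6, 0, 0, 0, 0], [-1.5, -9.6, 0, 0, 0, 0]]}}

```text
clock: 12.72
position: [0.4512, -0.2558, 0.1531]
ee_rot: [3.074, 0.645, -0.0]
force: [0.6, -0.3, -1.9]
width: 0.172
gripper_force: 44.9
```

Run:
```python
from cell import cams,observe
import cv2,numpy as np
o=observe();print(o["position"],o["ee_rot"],o["force"])
s=cams.get_image("side");t=cams.get_image("top");w=cams.get_image("wrist")
cv2.imwrite("pics/st2.png",np.hstack([cv2.resize(s[265:365,200:320],(400,333)),cv2.resize(t[190:290,310:430],(400,333))])[:,:,::-1])
cv2.imwrite("pics/w3.png",w[:,:,::-1])
```

```text
[ 0.45118536 -0.25582769  0.15306389] [ 3.07408446e+00  6.44808959e-01 -2.80188695e-04] [ 0.59024051 -0.30262056 -1.92992978]
```

View pics/st2.png

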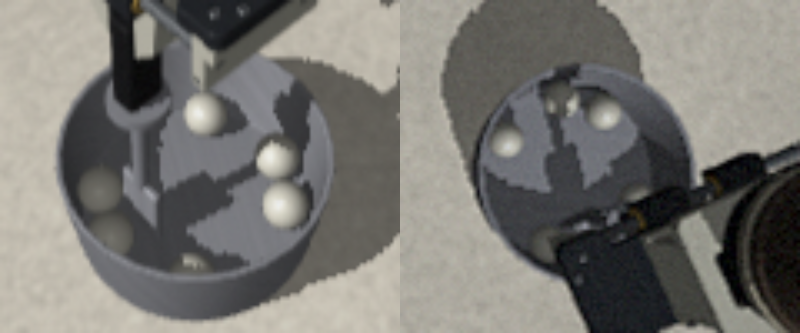

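The crop shows all six beads in the bowl and moved outward, with the bowl's rim where it was. Three more rounds.

Request:
{"name": "step_arm", "arguments": {"steps": [[1.5, -9.2, 0, 0, 0, 0], [4.4, -8.6, 0, 0, 0, 0], [6.9, -6.9, 0, 0, 0, 0], [8.6, -4.4, 0, 0, 0, 0], [9.6, -1.5, 0, 0, 0, 0], [9.6, 1.5, 0, 0, 0, 0], [8.6, 4.4, 0, 0, 0, 0], [6.9, 6.9, 0, 0, 0, 0], [4.4, 8.6, 0, 0, 0, 0], [1.5, 9.6, 0, 0, 0, 0], [-1.5, 9.6, 0, 0, 0, 0], [-4.4, 8.6, 0, 0, 0, 0], [-6.9, 6.9, 0, 0, 0, 0], [-8.6, 4.4, 0, 0, 0, 0], [-9.6, 1.5, 0, 0, 0, 0], [-9.6, -1.5, 0, 0, 0, 0], [-8.6, -4.4, 0, 0, 0, 0], [-6.9, -6.9, 0, 0, 0, 0], [-4.4, -8.6, 0, 0, 0, 0], [-1.5, -9.6, 0, 0, 0, 0]]}}

```text
clock: 14.53
position: [0.4515, -0.2552, 0.1531]
ee_rot: [3.074, 0.645, 0.001]
force: [0.1, 0.3, -2.0]
width: 0.172
gripper_force: 44.9
```

Request:
{"name": "step_arm", "arguments": {"steps": [[1.5, -9.6, 0, 0, 0, 0], [4.4, -8.6, 0, 0, 0, 0], [6.9, -6.9, 0, 0, 0, 0], [8.6, -4.4, 0, 0, 0, 0], [9.6, -1.5, 0, 0, 0, 0], [9.6, 1.5, 0, 0, 0, 0], [8.6, 4.4, 0, 0, 0, 0], [6.9, 6.9, 0, 0, 0, 0], [4.4, 8.6, 0, 0, 0, 0], [1.5, 9.6, 0, 0, 0, 0], [-1.5, 9.6, 0, 0, 0, 0], [-4.4, 8.6, 0, 0, 0, 0], [-6.9, 6.9, 0, 0, 0, 0], [-8.6, 4.4, 0, 0, 0, 0], [-9.6, 1.5, 0, 0, 0, 0], [-9.6, -1.5, 0, 0, 0, 0], [-8.6, -4.4, 0, 0, 0, 0], [-6.9, -6.9, 0, 0, 0, 0], [-4.4, -8.6, 0, 0, 0, 0], [-1.5, -9.6, 0, 0, 0, 0]]}}

```text
clock: 16.2
position: [0.4516, -0.2551, 0.1531]
ee_rot: [3.074, 0.645, 0.001]
force: [1.0, -0.3, -0.8]
width: 0.173
gripper_force: 44.9
```

Request:
{"name": "step_arm", "arguments": {"steps": [[1.5, -9.6, 0, 0, 0, 0], [4.4, -8.6, 0, 0, 0, 0], [6.9, -6.9, 0, 0, 0, 0], [8.6, -4.4, 0, 0, 0, 0], [9.6, -1.5, 0, 0, 0, 0], [9.6, 1.5, 0, 0, 0, 0], [8.6, 4.4, 0, 0, 0, 0], [6.9, 6.9, 0, 0, 0, 0], [4.4, 8.6, 0, 0, 0, 0], [1.5, 9.6, 0, 0, 0, 0], [-1.5, 9.6, 0, 0, 0, 0], [-4.4, 8.6, 0, 0, 0, 0], [-6.9, 6.9, 0, 0, 0, 0], [-8.6, 4.4, 0, 0, 0, 0], [-9.6, 1.5, 0, 0, 0, 0], [-9.6, -1.5, 0, 0, 0, 0], [-8.6, -4.4, 0, 0, 0, 0], [-6.9, -6.9, 0, 0, 0, 0], [-4, -7, 0, 0, 0, 0], [0, -3, 0, 0, 0, 0]]}}

```text
clock: 17.87
position: [0.453, -0.2477, 0.153]
ee_rot: [3.075, 0.642, 0.0]
force: [1.0, 0.9, -1.3]
width: 0.172
gripper_force: 44.9
```

Request:
{"name": "step_arm", "arguments": {"steps": [[3, 0, 0, 0, 0, 0], [6, 0, 0, 0, 0, 0], [7, 0, 0, 0, 0, 0], [6, 0, 0, 0, 0, 0], [4, 0, 2, 0, 0, 0], [2, 0, 6, 0, 0, 0], [0, 0, 12, 0, 0, 0], [0, 0, 16, 0, 0, 0], [0, 0, 18, 0, 0, 0], [0, 0, 18, 0, 0, 0], [0, 0, 15, 0, 0, 0], [0, 0, 10, 0, 0, 0], [0, 0, 5, 0, 0, 0], [0, 0, 2, 0, 0, 0], [0, 0, 0, 0, 0, 0], [0, 0, 0, 0, 0, 0], [0, 0, 0, 0, 0, 0]]}}

```text
clock: 19.28
position: [0.4816, -0.2454, 0.2559]
ee_rot: [-3.073, -0.647, 0.002]
force: [0.1, 0.6, -1.9]
width: 0.173
gripper_force: 44.9
```

Run:
```python
from cell import cams,observe
from h import *
import cv2
np.set_printoptions(precision=4,suppress=True)
o=observe();c=cams.get_calibration("wrist");print(o["clock"],o["position"],o["ee_rot"],o["force"],o["ft_torque"])
s=cams.get_image("side");t=cams.get_image("top");w=cams.get_image("wrist")
S=cams.get_calibration("side")
p=o["position"]; ax=np.array([[p[0],p[1],p[2]-.143+z] for z in(0,.115)]);print("expected tip/collar side",proj(S,ax),"wrist",proj(c,ax))
m=np.zeros((600,800,3),np.uint8)
m[:300,:400]=cv2.resize(s[210:345,170:350],(400,300));m[:300,400:]=cv2.resize(t[190:280,310:430],(400,300));m[300:,:400]=cv2.resize(w,(400,300));
m[300:,400:]=cv2.resize(w[100:280,140:380],(400,300))
cv2.imwrite("pics/st3.png",m[:,:,::-1])
```

```text
19.2833 [ 0.4816 -0.2454  0.2559] [-3.0734 -0.6466  0.0021] [ 0.0702  0.5972 -1.8977] [-0.0457  0.0081  0.0282]
expected tip/collar side [[256.0561 289.9454]
 [255.9802 247.1526]] wrist [[253.3023 174.8797]
 [253.0877 212.7798]]
```

View pics/st3.png

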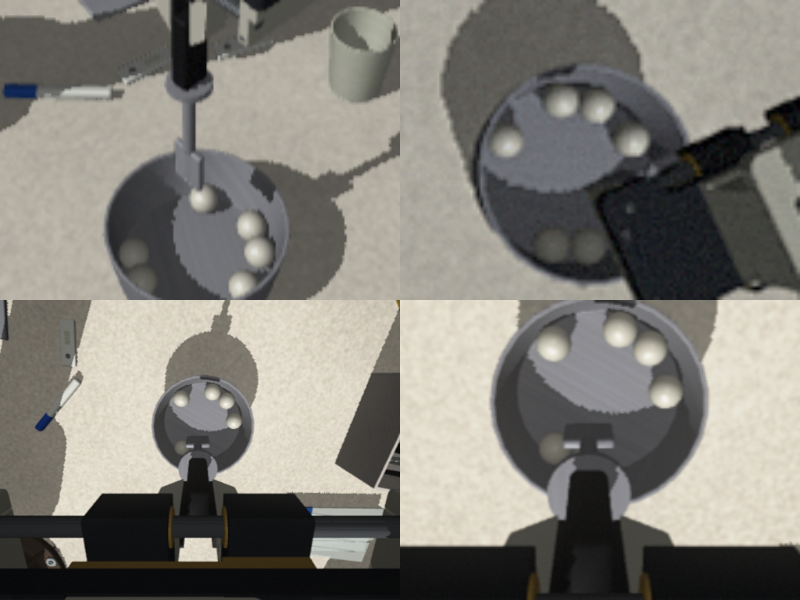

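All six beads are in and the paddle is straight. Some beads, though, were only pushed to the wall near where they lay. There is time left, so I'll turn the blade 90° and stir again to carry them round.

```bash
python3 -c "
from cell import observe;o=observe();print(o['joints'],o['clock'])"
```

```text
[ 0.54591109  0.26824922 -0.2212946   1.67586736  0.06224723  1.20543383
 -0.8461804 ] 19.4333
```

Request:
{"name": "step_arm", "arguments": {"steps": [[0, 0, 0, 0, 0, 0.06], [0.5, -3, 0, 0, 0, 0.12], [0.5, -3, 0, 0, 0, 0.12], [0, -3, 0, 0, 0, 0.12], [0, 0, 0, 0, 0, 0.12], [0, 0, 0, 0, 0, 0.12], [0, 0, 0, 0, 0, 0.12], [0, 0, 0, 0, 0, 0.12], [0, 0, 0, 0, 0, 0.12], [0, 0, 0, 0, 0, 0.12], [0, 0, 0, 0, 0, 0.12], [0, 0, 0, 0, 0, 0.12], [0, 0, 0, 0, 0, 0.12], [0, 0, 0, 0, 0, 0.06], [0, 0, 0, 0, 0, 0], [0, 0, 0, 0, 0, 0]]}}

```text
clock: 20.77
position: [0.4829, -0.2546, 0.2566]
ee_rot: [-1.734, -2.619, -0.0]
force: [0.1, -0.3, -0.4]
width: 0.172
gripper_force: 44.9
```

Request:
{"name": "step_arm", "arguments": {"steps": [[0, 0, -3, 0, 0, 0], [0, 0, -7, 0, 0, 0], [0, 0, -11, 0, 0, 0], [0, 0, -14, 0, 0, 0], [0, 0, -15, 0, 0, 0], [0, 0, -15, 0, 0, 0], [0, 0, -14, 0, 0, 0], [0, 0, -11, 0, 0, 0], [0, 0, -7, 0, 0, 0], [0, 0, -3, 0, 0, 0], [0, 0, -2, 0, 0, 0], [0, 0, 0, 0, 0, 0], [0, 0, 0, 0, 0, 0]]}}

```text
clock: 21.85
position: [0.4835, -0.2547, 0.1554]
ee_rot: [1.73, 2.621, 0.0]
force: [0.0, 0.2, -1.9]
width: 0.168
gripper_force: 44.9
```

Request:
{"name": "step_arm", "arguments": {"steps": [[0, -3, -1, 0, 0, 0], [0, -6, -1, 0, 0, 0], [0, -7, 0, 0, 0, 0], [0, -7, 0, 0, 0, 0], [0, -6, 0, 0, 0, 0], [0, -4, 0, 0, 0, 0], [5, 0, 0, 0, 0, 0], [5.2, 1.6, 0, 0, 0, 0], [9.2, 4.7, 0, 0, 0, 0], [7.3, 7.3, 0, 0, 0, 0], [4.7, 9.2, 0, 0, 0, 0], [1.6, 10.2, 0, 0, 0, 0], [-1.6, 10.2, 0, 0, 0, 0], [-4.7, 9.2, 0, 0, 0, 0], [-7.3, 7.3, 0, 0, 0, 0], [-9.2, 4.7, 0, 0, 0, 0], [-10.2, 1.6, 0, 0, 0, 0]]}}

```text
clock: 23.27
position: [0.4828, -0.2201, 0.1533]
ee_rot: [1.728, 2.622, 0.002]
force: [-0.3, -0.0, -1.5]
width: 0.17
gripper_force: 44.9
```

Request:
{"name": "step_arm", "arguments": {"steps": [[-10.2, -1.6, 0, 0, 0, 0], [-9.2, -4.7, 0, 0, 0, 0], [-7.3, -7.3, 0, 0, 0, 0], [-4.7, -9.2, 0, 0, 0, 0], [-1.6, -10.2, 0, 0, 0, 0], [1.6, -10.2, 0, 0, 0, 0], [4.7, -9.2, 0, 0, 0, 0], [7.3, -7.3, 0, 0, 0, 0], [9.2, -4.7, 0, 0, 0, 0], [10.2, -1.6, 0, 0, 0, 0], [10.2, 1.6, 0, 0, 0, 0], [9.2, 4.7, 0, 0, 0, 0], [7.3, 7.3, 0, 0, 0, 0], [4.7, 9.2, 0, 0, 0, 0], [1.6, 10.2, 0, 0, 0, 0], [-1.6, 10.2, 0, 0, 0, 0], [-4.7, 9.2, 0, 0, 0, 0], [-7.3, 7.3, 0, 0, 0, 0], [-9.2, 4.7, 0, 0, 0, 0], [-10.2, 1.6, 0, 0, 0, 0]]}}

```text
clock: 24.93
position: [0.4825, -0.2201, 0.1531]
ee_rot: [1.729, 2.622, 0.001]
force: [-0.4, 0.3, -0.3]
width: 0.169
gripper_force: 45.0
```

Request:
{"name": "step_arm", "arguments": {"steps": [[-10.2, -1.6, 0, 0, 0, 0], [-9.2, -4.7, 0, 0, 0, 0], [-7.3, -7.3, 0, 0, 0, 0], [-4.7, -9.2, 0, 0, 0, 0], [-1.6, -10.2, 0, 0, 0, 0], [1.6, -10.2, 0, 0, 0, 0], [4.7, -9.2, 0, 0, 0, 0], [7.3, -7.3, 0, 0, 0, 0], [9.2, -4.7, 0, 0, 0, 0], [10.2, -1.6, 0, 0, 0, 0], [10.2, 1.6, 0, 0, 0, 0], [9.2, 4.7, 0, 0, 0, 0], [7.3, 7.3, 0, 0, 0, 0], [4.7, 9.2, 0, 0, 0, 0], [1.6, 10.2, 0, 0, 0, 0], [-1.6, 10.2, 0, 0, 0, 0], [-4.7, 9.2, 0, 0, 0, 0], [-7.3, 7.3, 0, 0, 0, 0], [-9.2, 4.7, 0, 0, 0, 0], [-6, 1, 0, 0, 0, 0]]}}

```text
clock: 26.6
position: [0.4855, -0.2209, 0.153]
ee_rot: [-1.729, -2.622, 0.0]
force: [0.3, -0.5, -1.2]
width: 0.171
gripper_force: 45.0
```

Request:
{"name": "step_arm", "arguments": {"steps": [[-1, -3, 0, 0, 0, 0], [-1, -6, 0, 0, 0, 0], [-1, -8, 0, 0, 0, 0], [-1, -7, 0, 0, 0, 0], [0, -5, 2, 0, 0, 0], [0, -3, 6, 0, 0, 0], [0, 0, 12, 0, 0, 0], [0, 0, 16, 0, 0, 0], [0, 0, 18, 0, 0, 0], [0, 0, 18, 0, 0, 0], [0, 0, 15, 0, 0, 0], [0, 0, 10, 0, 0, -0.06], [0, 0, 5, 0, 0, -0.12], [0, 0, 2, 0, 0, -0.12], [0, 0, 0, 0, 0, -0.12], [0, 0, 0, 0, 0, -0.12], [0, 0, 0, 0, 0, -0.12], [0, 0, 0, 0, 0, -0.12], [0, 0, 0, 0, 0, -0.12]]}}

```text
clock: 28.18
position: [0.4835, -0.2542, 0.2573]
ee_rot: [2.703, 1.6, 0.001]
force: [-0.1, 0.1, -0.9]
width: 0.169
gripper_force: 45.0
```

Request:
{"name": "step_arm", "arguments": {"steps": [[0, 0, 0, 0, 0, -0.12], [0, 0, 0, 0, 0, -0.12], [0, 0, 0, 0, 0, -0.12], [0, 0, 0, 0, 0, -0.12], [0, 0, 0, 0, 0, -0.12], [0, 0, 0, 0, 0, -0.06], [0, 0, 0, 0, 0, 0], [0, 0, 0, 0, 0, 0], [0, 0, 0, 0, 0, 0]]}}

```text
clock: 28.93
position: [0.4834, -0.2541, 0.257]
ee_rot: [3.073, 0.651, 0.0]
force: [0.6, 0.3, -0.7]
width: 0.171
gripper_force: 45.0
```

Run:
```python
from cell import cams,observe
from h import *
import cv2
np.set_printoptions(precision=4,suppress=True)
o=observe();c=cams.get_calibration("wrist");w=cams.get_image("wrist");t=cams.get_image("top");s=cams.get_image("side")
print(o["clock"],o["position"],o["ee_rot"],np.degrees(2*np.arctan2(*o["ee_rot"][1::-1])),o["force"])
init=np.array([[.4625,-.2128],[.5084,-.214],[.5306,-.2564],[.4991,-.2983],[.4425,-.2507],[.4534,-.2882]])
for n,im,cc in(("wrist",w,c),("top",t,cams.get_calibration("top")),("side",s,cams.get_calibration("side"))):
    b=proj(cc,[.483,-.254,.02])[0].astype(int);r=60
    g=cv2.medianBlur(cv2.cvtColor(cv2.resize(im[max(0,b[1]-r):b[1]+r,b[0]-r:b[0]+r],None,fx=4,fy=4,interpolation=cv2.INTER_CUBIC),cv2.COLOR_RGB2GRAY),5)
    h=cv2.HoughCircles(g,cv2.HOUGH_GRADIENT,1,40,param1=80,param2=16,minRadius=14,maxRadius=38)
    if h is not None:
        print(n); 
        for u,v,rr in h[0]:
            p=onplane(cc,(b[0]-r+u/4-.4,max(0,b[1]-r)+v/4-.4),.02)
            if np.hypot(*(p-[.483,-.254]))<.062: print(p,rr,"nearest initial mm",(1e3*np.hypot(*(init-p).T).min()).round())
cv2.imwrite("pics/w4.png",w[:,:,::-1]);cv2.imwrite("pics/t4.png",t[:,:,::-1]);cv2.imwrite("pics/s4.png",s[:,:,::-1])
m=np.zeros((600,800,3),np.uint8)
m[:300,:400]=cv2.resize(s[210:345,170:350],(400,300));m[:300,400:]=cv2.resize(t[190:280,310:430],(400,300));m[300:,:400]=cv2.resize(w,(400,300));
m[300:,400:]=cv2.resize(w[100:280,140:380],(400,300))
cv2.imwrite("pics/st4.png",m[:,:,::-1])
```

```text
28.9333 [ 0.4834 -0.2541  0.257 ] [3.0734 0.6508 0.0003] 23.912421145858378 [ 0.5923  0.3315 -0.6795]
wrist
[ 0.5366 -0.2382] 34.9 nearest initial mm 19.0
[ 0.5177 -0.2089] 33.8 nearest initial mm 11.0
[ 0.492  -0.1972] 35.2 nearest initial mm 23.0
[ 0.5111 -0.3001] 37.4 nearest initial mm 12.0
top
[ 0.508  -0.3023] 17.2 nearest initial mm 10.0
[ 0.5204 -0.2088] 21.6 nearest initial mm 13.0
[ 0.5382 -0.2353] 23.9 nearest initial mm 22.0
[ 0.4926 -0.198 ] 21.6 nearest initial mm 22.0
side
[ 0.5078 -0.2998] 23.2 nearest initial mm 9.0
[ 0.5394 -0.2401] 30.2 nearest initial mm 18.0
[ 0.4911 -0.1986] 23.8 nearest initial mm 23.0
[ 0.5156 -0.2074] 23.8 nearest initial mm 10.0
[ 0.4249 -0.2503] 30.7 nearest initial mm 18.0
```

Most beads now lie 10–23 mm from any starting spot, though I can't tell which bead is which. One radial-blade sweep along the +x wall will carry that group well round. There is time for it, at 29 s of 72.

Request:
{"name": "step_arm", "arguments": {"steps": [[0, 0, 0, 0, 0, 0.06], [0, 0, -3, 0, 0, 0.12], [0, 0, -7, 0, 0, 0.12], [0, 0, -8, 0, 0, 0.12], [0, 0, -8, 0, 0, 0.12], [0, 0, -8, 0, 0, 0.12], [0, 0, -8, 0, 0, 0.12], [0, 0, -10, 0, 0, 0.02], [0, 0, -13, 0, 0, 0], [0, 0, -13, 0, 0, 0], [0, 0, -11, 0, 0, 0], [0, 0, -8, 0, 0, 0], [0, 0, -5, 0, 0, 0], [0, 0, -2, 0, 0, 0], [4, -1.6, 0, 0, 0, 0], [8, -3, 0, 0, 0, 0], [9, -3, 0, 0, 0, 0], [7, -2.5, 0, 0, 0, 0], [4, -1.5, 0, 0, 0, 0], [0, 0, 0, 0, 0, 0]]}}

```text
clock: 30.75
position: [0.5167, -0.2661, 0.1529]
ee_rot: [2.579, 1.793, 0.001]
force: [0.1, 0.1, -1.0]
width: 0.17
gripper_force: 45.0
```

Request:
{"name": "step_arm", "arguments": {"steps": [[1, 3.4, 0, 0, 0, 0.105], [0.7, 3.5, 0, 0, 0, 0.105], [0.3, 3.5, 0, 0, 0, 0.105], [-0.1, 3.6, 0, 0, 0, 0.105], [-0.4, 3.5, 0, 0, 0, 0.105], [-0.8, 3.5, 0, 0, 0, 0.105], [-1.2, 3.4, 0, 0, 0, 0.105], [-1.5, 3.2, 0, 0, 0, 0.105], [-1.8, 3, 0, 0, 0, 0.105], [-2.1, 2.8, 0, 0, 0, 0.105], [-2.4, 2.6, 0, 0, 0, 0.105], [-2.7, 2.3, 0, 0, 0, 0.105], [-2.9, 2, 0, 0, 0, 0.105], [-3.1, 1.7, 0, 0, 0, 0.105], [-3.3, 1.4, 0, 0, 0, 0.105], [-3.4, 1, 0, 0, 0, 0.105], [-3.5, 0.7, 0, 0, 0, 0.105], [-3.5, 0.3, 0, 0, 0, 0.105], [-3.6, -0.1, 0, 0, 0, 0.105], [-3.5, -0.4, 0, 0, 0, 0.105]]}}

```text
clock: 32.42
position: [0.4773, -0.2211, 0.153]
ee_rot: [-0.279, 3.129, -0.001]
force: [1.0, -1.8, -1.2]
width: 0.17
gripper_force: 45.0
```

Request:
{"name": "step_arm", "arguments": {"steps": [[-3.5, -0.8, 0, 0, 0, 0.105], [-3.4, -1.2, 0, 0, 0, 0.105], [-3.2, -1.5, 0, 0, 0, 0.105], [-3, -1.8, 0, 0, 0, 0.105], [0, 0, 0, 0, 0, 0], [4, -6, 0, 0, 0, 0], [5, -7, 0, 0, 0, 0], [5, -7, 0, 0, 0, 0], [4, -6, 0, 0, 0, 0], [1, -2, 4, 0, 0, 0], [0, 0, 10, 0, 0, 0], [0, 0, 16, 0, 0, 0], [0, 0, 18, 0, 0, 0], [0, 0, 18, 0, 0, 0], [0, 0, 16, 0, 0, 0], [0, 0, 12, 0, 0, -0.06], [0, 0, 7, 0, 0, -0.12], [0, 0, 3, 0, 0, -0.12], [0, 0, 0, 0, 0, -0.12], [0, 0, 0, 0, 0, -0.12]]}}

```text
clock: 34.08
position: [0.4836, -0.2534, 0.2582]
ee_rot: [-0.075, 3.14, -0.0]
force: [-0.3, -0.5, -1.8]
width: 0.172
gripper_force: 45.0
```

Request:
{"name": "step_arm", "arguments": {"steps": [[0, 0, 0, 0, 0, -0.12], [0, 0, 0, 0, 0, -0.12], [0, 0, 0, 0, 0, -0.12], [0, 0, 0, 0, 0, -0.12], [0, 0, 0, 0, 0, -0.12], [0, 0, 0, 0, 0, -0.12], [0, 0, 0, 0, 0, -0.12], [0, 0, 0, 0, 0, -0.12], [0, 0, 0, 0, 0, -0.12], [0, 0, 0, 0, 0, -0.12], [0, 0, 0, 0, 0, -0.12], [0, 0, 0, 0, 0, -0.12], [0, 0, 0, 0, 0, -0.12], [0, 0, 0, 0, 0, -0.12], [0, 0, 0, 0, 0, -0.12], [0, 0, 0, 0, 0, -0.12], [0, 0, 0, 0, 0, -0.12], [0, 0, 0, 0, 0, -0.12], [0, 0, 0, 0, 0, -0.12], [0, 0, 0, 0, 0, -0.12]]}}

```text
clock: 35.75
position: [0.4836, -0.2531, 0.2578]
ee_rot: [-2.9, -1.208, -0.002]
force: [-0.5, 0.6, -0.7]
width: 0.169
gripper_force: 45.0
```

Request:
{"name": "step_arm", "arguments": {"steps": [[0, 0, 0, 0, 0, -0.12], [0, 0, 0, 0, 0, -0.12], [0, 0, 0, 0, 0, -0.12], [0, 0, 0, 0, 0, -0.06], [0, 0, 0, 0, 0, 0], [0, 0, 0, 0, 0, 0], [0, 0, 0, 0, 0, 0]]}}

```text
clock: 36.33
position: [0.4835, -0.2537, 0.2573]
ee_rot: [-3.086, -0.59, -0.001]
force: [0.8, 0.3, -1.0]
width: 0.168
gripper_force: 45.0
```

Run:
```python
from cell import cams,observe
from h import *
import cv2
np.set_printoptions(precision=4,suppress=True)
o=observe();c=cams.get_calibration("wrist");w=cams.get_image("wrist");t=cams.get_image("top");s=cams.get_image("side")
print(o["clock"],o["position"],o["ee_rot"],np.degrees(2*np.arctan2(*o["ee_rot"][1::-1])),o["joints"])
cv2.imwrite("pics/w5.png",w[:,:,::-1])
m=np.zeros((600,800,3),np.uint8)
m[:300,:400]=cv2.resize(s[220:355,170:350],(400,300));m[:300,400:]=cv2.resize(t[190:280,310:430],(400,300));m[300:,:400]=cv2.resize(w,(400,300));
m[300:,400:]=cv2.resize(w[100:280,140:380],(400,300))
cv2.imwrite("pics/st5.png",m[:,:,::-1])
```

```text
36.3333 [ 0.4835 -0.2537  0.2573] [-3.0857 -0.5897 -0.0008] -338.3628216089467 [ 0.6273  0.2843 -0.312   1.6575  0.0917  1.2138 -0.8982]
```

View pics/st5.png

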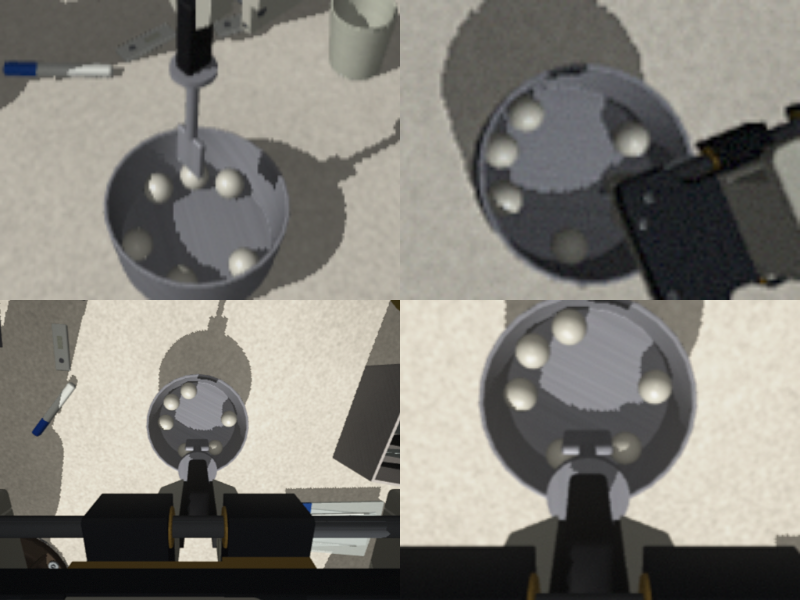

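All six beads are in the bowl and clearly rearranged, and the bowl is where it stood. I've viewed the 10 pictures allowed, so I'll hang the paddle using positions and forces.

Request:
{"name": "step_arm", "arguments": {"steps": [[0, 4, 0, 0, 0, 0.01], [-1, 10, 0, 0, 0, 0.02], [-2, 20, 0, 0, 0, 0.01], [-3, 28, 0, 0, 0, 0], [-3, 33, 0, 0, 0, 0], [-4, 35, 0, 0, 0, 0], [-4, 35, 0, 0, 0, 0], [-4, 35, 0, 0, 0, 0], [-4, 35, 0, 0, 0, 0], [-4, 35, 0, 0, 0, 0], [-4, 34, 0, 0, 0, 0], [-3, 30, 0, 0, 0, 0], [-3, 25, 0, 0, 0, 0], [-2, 18, 0, 0, 0, 0], [-1, 12, 0, 0, 0, 0], [-1, 7, 0, 0, 0, 0], [0, 3, 0, 0, 0, 0], [0, 1, 0, 0, 0, 0], [0, 0, 0, 0, 0, 0], [0, 0, 0, 0, 0, 0]]}}

```text
clock: 38.15
position: [0.4404, 0.1451, 0.2568]
ee_rot: [3.074, 0.645, -0.0]
force: [0.2, -0.1, -1.2]
width: 0.169
gripper_force: 45.0
```

Request:
{"name": "step_arm", "arguments": {"steps": [[0, 0, -4, 0, 0, 0], [0, 0, -10, 0, 0, 0], [0, 0, -14, 0, 0, 0], [0, 0, -15, 0, 0, 0], [0, 0, -15, 0, 0, 0], [0, 0, -13, 0, 0, 0], [0, 0, -9, 0, 0, 0], [0, 0, -5, 0, 0, 0], [0, 0, -2, 0, 0, 0], [0, 0, 0, 0, 0, 0], [0, 0, 0, 0, 0, 0], [0, 0, 0, 0, 0, 0]]}}

```text
clock: 39.15
position: [0.4408, 0.1461, 0.1705]
ee_rot: [-3.074, -0.647, -0.002]
force: [-0.1, -0.0, -1.5]
width: 0.169
gripper_force: 45.0
```

Run:
```python
from cell import cams,observe
from h import *
import cv2
np.set_printoptions(precision=4,suppress=True)
o=observe();p=o["position"];print(p,np.degrees(2*np.arctan2(*o["ee_rot"][1::-1])))
org=np.array([.5165,.1639]);a=np.radians(13.45);d=p[:2]-org;print("slot coords mm",1e3*(d@[np.cos(a),np.sin(a)]),1e3*(d@[-np.sin(a),np.cos(a)]))
d=np.array([.5155,.1641])-org;print("at pick",1e3*(d@[np.cos(a),np.sin(a)]),1e3*(d@[-np.sin(a),np.cos(a)]))
```

```text
[0.4408 0.1461 0.1705] -336.2454424327928
slot coords mm -77.75255658791224 0.2563310562669723
at pick -0.9260539251837041 0.42711137616769085
```

Request:
{"name": "step_arm", "arguments": {"steps": [[2, 0.5, -1, 0, 0, 0], [4, 1, -1, 0, 0, 0], [6, 1.4, -1, 0, 0, 0], [7, 1.7, 0, 0, 0, 0], [8, 1.9, 0, 0, 0, 0], [8, 1.9, 0, 0, 0, 0], [8, 1.9, 0, 0, 0, 0], [8, 1.9, 0, 0, 0, 0], [8, 1.9, 0, 0, 0, 0], [6, 1.5, 0, 0, 0, 0], [4, 1, 0, 0, 0, 0], [3, 0.7, 0, 0, 0, 0], [2, 0.5, 0, 0, 0, 0], [0, 0, 0, 0, 0, 0], [0, 0, 0, 0, 0, 0]]}}

```text
clock: 40.4
position: [0.5142, 0.1636, 0.1668]
ee_rot: [3.074, 0.647, -0.0]
force: [-0.4, 0.5, -1.2]
width: 0.171
gripper_force: 45.0
```

Request:
{"name": "step_arm", "arguments": {"steps": [[1, 0.2, 0, 0, 0, 0], [1, 0.2, 0, 0, 0, 0], [1, 0.3, 0, 0, 0, 0], [0, 0, 0, 0, 0, 0], [0, 0, 0, 0, 0, 0], [0, 0, 0, 0, 0, 0]]}}

```text
clock: 40.9
position: [0.5173, 0.1643, 0.1668]
ee_rot: [3.074, 0.647, -0.0]
force: [-0.2, 0.5, -0.5]
width: 0.169
gripper_force: 45.0
```

Request:
{"name": "step_arm", "arguments": {"steps": [[1, 0.2, 0, 0, 0, 0], [1, 0.2, 0, 0, 0, 0], [0, 0, 0, 0, 0, 0], [0, 0, 0, 0, 0, 0], [0, 0, 0, 0, 0, 0]]}}

```text
clock: 41.32
position: [0.5194, 0.1648, 0.1668]
ee_rot: [3.074, 0.647, -0.0]
force: [-0.2, -0.4, -0.9]
width: 0.171
gripper_force: 45.0
```

Request:
{"name": "step_arm", "arguments": {"steps": [[1, 0.2, 0, 0, 0, 0], [1, 0.3, 0, 0, 0, 0], [0, 0, 0, 0, 0, 0], [0, 0, 0, 0, 0, 0], [0, 0, 0, 0, 0, 0]]}}

```text
clock: 41.73
position: [0.5214, 0.1653, 0.1668]
ee_rot: [3.074, 0.647, -0.0]
force: [0.3, 0.9, -1.7]
width: 0.172
gripper_force: 45.0
```

Request:
{"name": "step_arm", "arguments": {"steps": [[1, 0.2, 0, 0, 0, 0], [0, 0, 0, 0, 0, 0], [0, 0, 0, 0, 0, 0], [0, 0, 0, 0, 0, 0]]}}

```text
clock: 42.07
position: [0.5224, 0.1655, 0.1668]
ee_rot: [-3.074, -0.647, 0.0]
force: [0.0, -0.3, -1.2]
width: 0.168
gripper_force: 45.0
```

Request:
{"name": "step_arm", "arguments": {"steps": [[1, 0.2, 0, 0, 0, 0], [0, 0, 0, 0, 0, 0], [0, 0, 0, 0, 0, 0], [0, 0, 0, 0, 0, 0]]}}

```text
clock: 42.4
position: [0.5233, 0.1657, 0.1668]
ee_rot: [3.074, 0.647, -0.0]
force: [-0.1, -0.0, -0.9]
width: 0.168
gripper_force: 45.0
```

Request:
{"name": "step_arm", "arguments": {"steps": [[1, 0.3, 0, 0, 0, 0], [0, 0, 0, 0, 0, 0], [0, 0, 0, 0, 0, 0], [0, 0, 0, 0, 0, 0]]}}

```text
clock: 42.73
position: [0.5243, 0.166, 0.1668]
ee_rot: [3.074, 0.647, -0.0]
force: [0.6, 0.6, -1.9]
width: 0.17
gripper_force: 45.0
```

Request:
{"name": "step_arm", "arguments": {"steps": [[1, 0.2, 0, 0, 0, 0], [0, 0, 0, 0, 0, 0], [0, 0, 0, 0, 0, 0], [0, 0, 0, 0, 0, 0]]}}

```text
clock: 43.07
position: [0.5254, 0.1662, 0.1668]
ee_rot: [3.074, 0.647, -0.0]
force: [-1.0, 0.1, -0.7]
width: 0.171
gripper_force: 45.0
```

Request:
{"name": "step_arm", "arguments": {"steps": [[1, 0.2, 0, 0, 0, 0], [0, 0, 0, 0, 0, 0], [0, 0, 0, 0, 0, 0], [0, 0, 0, 0, 0, 0]]}}

```text
clock: 43.4
position: [0.526, 0.1663, 0.1668]
ee_rot: [3.074, 0.647, -0.001]
force: [-2.7, -1.1, 1.2]
width: 0.17
gripper_force: 45.0
```

Contact with the slot's end is at TCP x ≈ 0.5255. Backing off 4 mm to the seat and lowering.

Request:
{"name": "step_arm", "arguments": {"steps": [[-2, -0.5, 0, 0, 0, 0], [-2.4, -0.5, 0, 0, 0, 0], [0, 0, 0, 0, 0, 0], [0, 0, -1, 0, 0, 0], [0, 0, -1, 0, 0, 0], [0, 0, -1, 0, 0, 0], [0, 0, -0.5, 0, 0, 0], [0, 0, 0, 0, 0, 0], [0, 0, 0, 0, 0, 0]]}}

```text
clock: 44.15
position: [0.5221, 0.1654, 0.1635]
ee_rot: [3.074, 0.647, 0.0]
force: [-0.3, -0.8, 1.4]
width: 0.172
gripper_force: 45.0
```

Request:
{"name": "step_arm", "arguments": {"steps": [[0, 0, -0.5, 0, 0, 0], [0, 0, 0, 0, 0, 0], [0, 0, 0, 0, 0, 0]]}}

```text
clock: 44.4
position: [0.5222, 0.1654, 0.1634]
ee_rot: [3.074, 0.647, 0.001]
force: [-1.8, -0.8, 6.5]
width: 0.171
gripper_force: 45.0
```

Request:
{"name": "step_arm", "arguments": {"steps": [[0, 0, -0.5, 0, 0, 0], [0, 0, 0, 0, 0, 0], [0, 0, 0, 0, 0, 0]]}}

```text
clock: 44.65
position: [0.5223, 0.1655, 0.1634]
ee_rot: [3.074, 0.647, 0.002]
force: [-2.5, -2.0, 10.3]
width: 0.171
gripper_force: 45.0
```

Seated on the plate. Relieving the load, releasing, and rising.

Request:
{"name": "step_arm", "arguments": {"steps": [[0, 0, 0.8, 0, 0, 0], [0, 0, 0, 0, 0, 0], [0, 0, 0, 0, 0, 0]]}}

```text
clock: 44.9
position: [0.5221, 0.1655, 0.1634]
ee_rot: [-3.074, -0.647, -0.001]
force: [-1.6, 0.1, 6.0]
width: 0.171
gripper_force: 45.0
```

Request:
{"name": "step_arm", "arguments": {"steps": [[0, 0, 0, 0, 0, 0], [0, 0, 0, 0, 0, 0], [0, 0, 0, 0, 0, 0], [0, 0, 0, 0, 0, 0], [0, 0, 0, 0, 0, 0], [0, 0, 0, 0, 0, 0], [0, 0, 0, 0, 0, 0], [0, 0, 0, 0, 0, 0], [0, 0, 0, 0, 0, 0], [0, 0, 0, 0, 0, 0]], "gripper": 0.8}}

```text
clock: 45.73
position: [0.522, 0.1654, 0.1632]
ee_rot: [3.074, 0.647, 0.0]
force: [-0.8, 0.4, 1.1]
width: 0.789
gripper_force: 0.0
```

Request:
{"name": "step_arm", "arguments": {"steps": [[0, 0, 3, 0, 0, 0], [0, 0, 8, 0, 0, 0], [0, 0, 12, 0, 0, 0], [0, 0, 14, 0, 0, 0], [0, 0, 15, 0, 0, 0], [0, 0, 15, 0, 0, 0], [0, 0, 15, 0, 0, 0], [-3, -10, 15, 0, 0, 0], [-4, -15, 10, 0, 0, 0], [-5, -18, 5, 0, 0, 0], [-5, -18, 0, 0, 0, 0], [-5, -18, 0, 0, 0, 0], [-4, -12, 0, 0, 0, 0], [-2, -6, 0, 0, 0, 0], [0, 0, 0, 0, 0, 0], [0, 0, 0, 0, 0, 0]]}}

```text
clock: 47.07
position: [0.4942, 0.0689, 0.2756]
ee_rot: [-3.074, -0.647, -0.001]
force: [-0.2, -0.1, 0.6]
width: 0.802
gripper_force: 0.0
```

Run:
```python
from cell import cams,observe
from h import *
import cv2
np.set_printoptions(precision=4,suppress=True)
o=observe();c=cams.get_calibration("wrist");w=cams.get_image("wrist");s=cams.get_image("side")
print(o["clock"],o["position"],o["width"],o["force"])
g=w.max(2);b=proj(c,box(.522,.1654,.42,.141,.209));print("expected hull",b.min(0),b.max(0))
lo=np.maximum(b.min(0)-15,0).astype(int);hi=(b.max(0)+15).astype(int)
m=np.zeros(g.shape);m[lo[1]:hi[1],lo[0]:hi[0]]=g[lo[1]:hi[1],lo[0]:hi[0]]<45
n,l,st,_=cv2.connectedComponentsWithStats(m.astype(np.uint8));k=1+st[1:,4].argmax();print(st[k]);m=(l==k)*1.
x,f,nn=fit_handle(c,m,(.52,.165));print("handle",x,np.degrees(x[2]),f,nn)
S=cams.get_calibration("side");gs=s.max(2)
sm=np.zeros(gs.shape,np.uint8);sm[125:175,195:240]=gs[125:175,195:240]<45
n,l,st,_=cv2.connectedComponentsWithStats(sm);print("side handle box",st[1:][st[1:,4]>30])
b=proj(S,box(.522,.1654,.42,.141,.209));print("expected",b.min(0),b.max(0))
s0=cv2.imread("pics/side0.png")[:,:,::-1];sm[:]=0;sm[125:175,195:240]=s0.max(2)[125:175,195:240]<45
n,l,st,_=cv2.connectedComponentsWithStats(sm);print("at start",st[1:][st[1:,4]>30])
T=cams.get_calibration("top");t=cams.get_image("top");t0=cv2.imread("pics/top0.png")[:,:,::-1];d=cv2.absdiff(t,t0).max(2)>40
n,l,st,ce=cv2.connectedComponentsWithStats(d.astype(np.uint8));print("top changes",st[1:][st[1:,4]>15])
```

```text
47.0667 [0.4942 0.0689 0.2756] 0.8023680394363539 [-0.2114 -0.1111  0.5974]
expected hull [143.6246 101.7562] [184.6675 134.4375]
[147 105  37  31 974]
handle [0.5208 0.1637 0.5031] 28.823756180000036 183.9686274509804 974.0
side handle box [[212 138  11  26 222]]
expected [211.5645 135.2204] [224.2436 163.2376]
at start [[210 139  11  25 218]]
top changes [[   399     13     64     22    933]
 [     0     42    512    342 118937]
 [    66     84     84     28    447]
 [     0    122      5      5     16]
 [   230    123      9      5     20]
 [   224    126     21     15    197]
 [     0    136      8     11     58]
 [   487    182     25      9     96]
 [   486    201     26     10     91]
 [   336    213     49     42    755]
 [   253    216      9      5     18]
 [   256    219     13     23     76]
 [   379    250      6     10     37]
 [   372    252      6      5     16]
 [   358    256      7      5     25]
 [   357    261      9      8     50]
 [   227    274      6      8     16]
 [   215    278      4      8     16]
 [   255    279      9     14     61]
 [   214    287     13     15     61]
 [   204    288     14     19     64]
 [   207    306     12      6     22]
 [   254    370      9      6     21]]
```

```bash
python3 -c "
from cell import job;print(job.sign_off())"
```

```text
the job is handed in; nothing more can be done
None
```

The job is handed in at about 47 s: the beads got over five rounds plus a carrying sweep, all six stayed in the bowl, which stayed in place, and the paddle hangs by its collar about 4 mm short of the slot's closed end; that hang was checked by force and image measurements only, since all 10 picture views were used.

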